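Hold the plate clamp open on its stop

ROBOT

A 7-joint arm with a two-finger parallel gripper is mounted at the origin on the work surface. World frame = base frame: x ahead of the robot, y to its left, z up, the work surface at z = 0. Lengths are in m, angles in rad, forces in N, time in s.
With the tool pointing down it reaches from about 0.425 to 0.875 m from the base axis. Payload 8.4 kg.
Tool frame: the origin (TCP) lies midway between the tips of the shut fingers; the grasp point (between the pads) lies 19 mm behind it; z points along the fingers, y is the line along which they close (so a half turn about z gives the same grasp; the last joint's range is limited). The gripper opens to 85 mm and grips with 20 to 120 N. Pads are 22 mm wide; open, the fingers measure 114 mm over their backs; the gripper's body (76 mm by 85 mm) begins 54 mm behind the grasp point. The pads swing forward as they close: fully open they stand 13 mm farther back than shut.
Start: joints at [-1.268, 0.333, 0.04, 1.465, -0.013, 1.343, -0.059], TCP at [0.254, 0.598, 0.231] pointing down, gripper open.
Joint ranges: [-2.58, 2.58], [-0.38, 2.09], [-1.3, 1.39], [0.25, 2.4], [-1.5, 4.64], [0.08, 2.09], [-2.65, 2.65]. Speed limits (rad/s): [2.22, 2.22, 2.79, 2.79, 3.14, 3.14, 3.14].

INTERFACE

Orientations are given as a unit quaternion [w, x, y, z].
In Python, from plant import observe, capture, camera_model, job_done gives the robot as it stands. The module is installed in compiled form; this text tells all that it offers.
- The arm moves only by the shell command python3 -m jog 'ROWS' [FORCE]. ROWS is text: rows parted by semicolons, each of 7 numbers parted by spaces: the shift along the tool's x, y, z as a fraction of full scale, then the turn, a rotation vector about the tool's x, y, z as a fraction of full scale, then the opening, from 0 (shut) to 1 (fully open). A call has exactly 8 rows; each row shifts and turns the commanded pose from where the row before left it, along the tool's axes as they then stand; what a row does not reach is not made up. Full scale, the value 1, is 0.025 m for a shift and 0.1 rad for a turn. A row lasts 1/12 s, in which the tool goes at most 41.7 mm and 7.16 degrees, less where a joint would pass 70% of its speed; a pose out of reach is approached as far as the arm can. A call with a number of a shift or a turn outside -1 to 1 is refused whole. A call with a gripper value outside its range is refused whole. The fingers move at their own pace and stop on an object; FORCE is the grip in N (left out, the last holds). Time passes only in rows, so rows that do not move let the fingers close, or fill a call up. It gives the time, the measured TCP pose, the force, the opening and the grip force at its end, in the units of the state.
- observe(): the state, without advancing time (a new reading comes with each control period).
- capture(name): name is "scene" or "top" or "wrist"; returns the picture (384x512x3 uint8, blue, green, red); there is no depth.
- camera_model(name): a dict with "camera_matrix" (3x3 intrinsics, pixels), "R" (3x3) and "t" (3): a world point X has camera coordinates R X + t. Camera axes: x right, y down, z forward; pixel columns grow to the right and rows downward; lengths in m; the calibration is good to about 2 mm. A picture is of the moment at which its call begins: read the wrist's pose just before it. camera_model takes no time and is no camera call; for the wrist camera it gives the pose at the moment of the call.
- job_done(): hands the job in; it is judged then, once.
The state is a dict: "time_s": time; "qpos": joint angles; "qd": joint speeds; "joint_efforts": joint torques, N m; "position": TCP position; "ee_rot": TCP orientation; "contact_force": force on the tool from outside, world axes, zero at the start; "wrist_torque": the same for the moment, N m; "width": opening from 0.0 (shut) to 1.0 (fully open); "gripper_force": force on a finger pad.
Only numpy, scipy, OpenCV 4.12 (cv2) and the standard library are available. Lean on these libraries where they do the work, as an engineer would, in place of code of your own. Each camera call takes 0.05 s, during which the arm holds its last target. There are 200 camera calls.

TASK

One of the two plate nests on the bench holds a well plate: swing that nest's sprung clamp arm out by its upright post, off the plate and on round until you feel it meet its rubber stop, and do not force it. Finish while holding the arm firmly against the stop, pressing a little beyond what the spring needs, so that the plate can be taken out; do not let go. Leave the plate, the empty nest's arm and everything else on the bench as they are.

Things in the scene. Friction and masses are not known exactly. Their poses are not given: they have to be found in the camera images.
- nest_a: aluminium plate nest, a bed 156 (x) x 196 (y) x 20 mm fixed to the bench; origin at the centre of its underside, z up, -x its front side, roughly facing the robot (yaw within 0.4 rad). This nest holds the well plate; which side of the bench it is on changes. Its clamp arm turns about a vertical axis at (-60, -75) mm in this frame.
- nest_b: aluminium plate nest, a bed 156 (x) x 196 (y) x 20 mm fixed to the bench; origin at the centre of its underside, z up, -x its front side, roughly facing the robot (yaw within 0.4 rad). The same nest and clamp arm, but empty: leave it alone.
- plate_mid (a point): centre of the white well plate (86 x 128 x 14 mm, loose) lying on nest a; half-way up. It lies at about (8.5, 20, 27) mm in the nest's frame and its top is 34 mm above the bench.
- pivot_a (a point): on the vertical turning axis of nest a's clamp arm, at the arm's top face, 48 mm above the bench
- post_a (a point): middle of the upright round steel grip post at the free end of nest a's clamp arm: post 12 mm in diameter, bottom 47 mm and top 100 mm above the bench, this point at 73 mm, 100 mm from the turning axis. It moves with the arm. The arm is a steel bar 16 mm wide, 37 to 47 mm above the bench, with a black lip reaching over the plate's edge.
- clamp_a (a joint): angle of nest a's clamp arm, rad. 0: shut, arm lying along the nest's +y, lip over the plate's near edge. Grows as the arm swings counter-clockwise seen from above, the post coming out over the nest's front side. A spring pulls it shut: about 2 N to hold at the post when shut, 0.2 N m/rad more as it opens (about 4 to 5 N at the stop); let go, it snaps shut. The stop is met somewhere between 0.9 and 1.42 rad; the reading at the stop differs each time.
- clamp_b (a joint): angle of nest b's clamp arm, rad, same meaning; stays at 0
- stop_a: stop of nest a's clamp arm: a flat dark bracket from the pivot body, 26 mm above the bench, with an upright black rubber buffer (10 mm diameter, 26 to 52 mm above the bench) 55 mm from the turning axis. Fixed, set at a different angle each time. Origin on the turning axis at bench level; its +y points from the axis to the buffer. The arm's side face meets the buffer when the arm's own direction is 0.24 rad short of that +y. The rubber gives about a millimetre.
- buffer_a (a point): centre of that rubber buffer, 42 mm above the bench, fixed
- flank_a (a point): point on the arm's side face that meets the buffer, moves with the arm; 5 mm from point buffer_a when they just touch
- tip_box: white pipette-tip box with a yellow insert, 88 x 125 x 50 mm; origin under its centre. Bystander, loose.
- boat: square white open weighing boat, 85 x 85 x 22 mm; origin under its centre. Bystander, loose.
- jar: amber glass jar, 60 mm diameter, 85 mm tall; origin under its centre. Bystander, loose.
- dish: small clear dish with lid, 55 mm diameter, 14 mm high, standing between the two nests; origin under its centre. Bystander, loose.
There are look-alikes about, which are no part of the job. What is shaped like the nest_a but purple is not meant.

How it is judged:
On the way:
1. the clamp arm is swung clear of the plate (value of joint clamp_a above 0.5 rad), for 0.1 s.
At the end, for the whole second after the job is handed in: Through the last second the loaded nest's arm is held on its stop: its side face within 7.5 mm of the buffer's centre (5 mm is first touch), the buffer loaded with more than 1.5 N, the arm still (under 0.1 rad/s), the robot in contact with more than 2 N (contact force between stop_a and anything else above 1.5 N and distance between flank_a and buffer_a below 0.0075 m and value of joint clamp_a above 0.8 rad and velocity of joint clamp_a below 0.1 rad/s and contact force between any of the fingers, the arm and anything else above 2 N); the arm keeps its last pose, push and grip.
It fails at once if the stop is forced: more than 60 N on its buffer (contact force between stop_a and anything else above 60 N).
It fails at once if the clamp arm of the empty nest is swung (value of joint clamp_b above 0.15 rad).
It fails at once if the well plate is dragged or lifted out of its place (more than 15 mm) (distance of plate_mid from where it was at the start of the episode above 0.015 m).
It fails at once if a bystander is shoved (more than 30 mm) (distance of any of tip_box, boat, jar, dish from where it was at the start of the episode above 0.03 m).
It also fails if it takes over 61 s, if anything falls off the work surface, if the arm or the gripper's body presses on something with over 40 N, if the wrist force passes 120 N, or if a joint passes its speed limit or range.

## Working session

There is one attempt and no reset: what is moved stays moved. The work goes in short steps, Python scripts to look and compute and a shell command to move; the robot and the scene stay as the last step left them, time stands still between calls to the robot, and variables do not carry over. Pictures are saved under pics/ and viewed, at most 10 in all, crops included, and the job is handed in when it is done.

```bash
mkdir -p pics
python3 - <<'E'
from plant import *
import cv2
s=observe();print(s)
for n in("scene","top"):
    cv2.imwrite(f"pics/{n}0.png",capture(n));m=camera_model(n);print(n,m)
E
```

```text
{'time_s': 0.0, 'qpos': array([-1.26820861,  0.33387461,  0.03986719,  1.46627002, -0.01340007,
        1.34328246, -0.05850093]), 'qd': array([-9.38300381e-05, -2.74995765e-04, -5.21587408e-04, -4.78116628e-04,
        5.16344962e-04,  1.73408950e-03, -3.23541191e-05]), 'joint_efforts': array([-4.23760021e-04, -6.58546686e+01,  1.36507317e+00, -4.05577254e+01,
        1.66909047e-02,  1.25195031e-02, -2.93540074e-05]), 'position': array([0.25403848, 0.59781356, 0.23044524]), 'ee_rot': array([-1.05527884e-04,  1.99551066e-01,  9.79887114e-01, -7.77144607e-04]), 'contact_force': array([-0.23408966, -0.22921416,  0.07971382]), 'wrist_torque': array([-0.03195878, -0.00984622,  0.04336576]), 'gripper_force': 0.0, 'width': 0.9973232109747046}
scene {'camera_matrix': array([[357.92052492,   0.        , 256.26754838],
       [  0.        , 357.92052492, 192.37183411],
       [  0.        ,   0.        ,   1.        ]]), 'R': array([[-0.8754077 ,  0.48328855,  0.00967163],
       [ 0.32131259,  0.59672658, -0.73530647],
       [-0.36113652, -0.64058533, -0.67766574]]), 't': array([ 0.56504757, -0.17172376,  1.35337746])}
top {'camera_matrix': array([[443.49945957,   0.        , 249.10525082],
       [  0.        , 443.49945957, 189.66390675],
       [  0.        ,   0.        ,   1.        ]]), 'R': array([[-0.01058886, -0.99953791, -0.02849289],
       [-0.99473839,  0.01343319, -0.10156323],
       [ 0.10189905,  0.02726753, -0.99442097]]), 't': array([0.03695541, 0.64035549, 1.20794231])}
```

View pics/scene0.png

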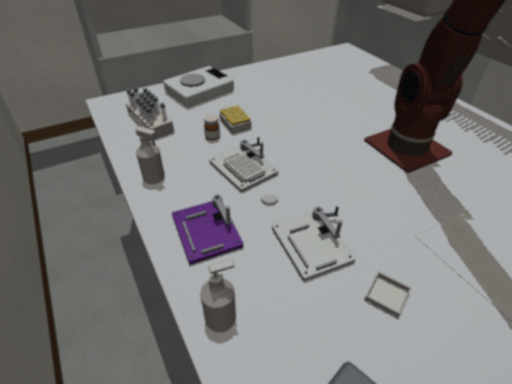

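View pics/top0.png

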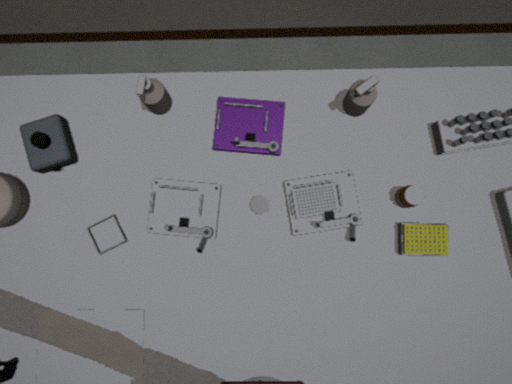

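```bash
python3 - <<'E'
import cv2
a=cv2.imread("pics/top0.png")[160:255,275:375];b=cv2.imread("pics/scene0.png")[130:195,200:285]
cv2.imwrite("pics/c.png",cv2.hconcat([cv2.resize(a,(400,380),interpolation=2)*1,cv2.resize(b,(400,380),interpolation=2)]))
E
cat > h.py <<'E'
from plant import *
import numpy as np
def ray(n,u,v,z,m=None):
    m=m or camera_model(n);R,t=m["R"],m["t"]
    d=R.T@np.linalg.solve(m["camera_matrix"],[u,v,1]);c=-R.T@t
    return c+d*(z-c[2])/d[2]
E
```

```text
(no output)
```

View pics/c.png

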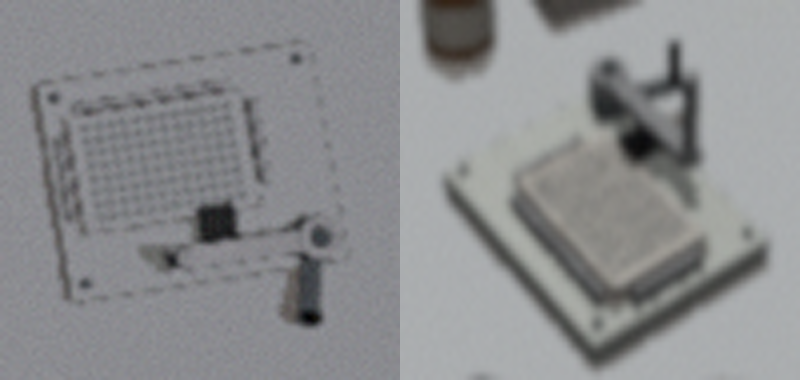

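Run:
```python
from h import *
f=lambda x,y,z:ray("top",275+x/4,160+y/4,z)
p=f(320,235,.048);print("piv",p)
h=[f(54,98,.02),f(296,58,.02),f(85,283,.02)];print(h)
d=h[0]-h[1];y1=np.arctan2(-d[0],d[1]);e=h[0]-h[2];print("yaw",y1,np.arctan2(e[1],e[0]))
yaw=y1
b=f(308,318,.052);print("buf",b,np.linalg.norm((b-p)[:2]))
d=b-p;print("stop ang",np.arctan2(-d[0],d[1])-yaw-.24)
for z in(.047,.1):
  for x,y in((148,252),(175,260)):
    q=f(x,y,z);print(z,x,y,q,np.linalg.norm((q-p)[:2]))
q=p+.1*np.array([-np.sin(yaw),np.cos(yaw),0]);print("post",q)
m=camera_model("top")
for n in("top","scene"):
  m=camera_model(n)
  for z in (.047,.1):
    q[2]=z;c=m["camera_matrix"]@(m["R"]@q+m["t"]);print(n,c[:2]/c[2])
```

```text
piv [ 0.55558144 -0.25926897  0.048     ]
[array([ 0.65525698, -0.08185475,  0.02      ]), array([ 0.68127462, -0.25262985,  0.02      ]), array([ 0.52496799, -0.10090604,  0.02      ])]
yaw 0.15118776644179913 0.14519432371241806
buf [ 0.49948112 -0.24842015  0.052     ] 0.05713967214417434
stop ang 0.988584088115565
0.047 148 252 [ 0.54537212 -0.14223129  0.047     ] 0.11748211335377019
0.047 175 260 [ 0.53971322 -0.1604713   0.047     ] 0.1000638732138217
0.1 148 252 [ 0.54402213 -0.13625372  0.1       ] 0.12355714728755776
0.1 175 260 [ 0.53860901 -0.15370152  0.1       ] 0.10692309524930017
post [ 0.54052019 -0.16040968  0.048     ]
top [318.71951005 224.70409902]
top [321.30682935 224.23781178]
scene [260.57816156 155.00149101]
scene [260.86168468 142.18615818]
```

The top view shows the loaded nest at about (323,203). Its pivot is at (355,219), the post at (319,224), and the black buffer at (352,239), which puts the stop near 0.99 rad. The scene view agrees on the post position, so I'll move across above it.

```bash
R='-.93 -.97 0 0 0 0 1'
python3 -m jog '-.93 -.97 0 0 0 0 1;-.93 -.97 0 0 0 0 1;-.93 -.97 0 0 0 0 1;-.93 -.97 0 0 0 0 1;-.93 -.97 0 0 0 0 1;-.93 -.97 0 0 0 0 1;-.93 -.97 0 0 0 0 1;-.93 -.97 0 0 0 0 1' 30
python3 -m jog '-.93 -.97 0 0 0 0 1;-.93 -.97 0 0 0 0 1;-.93 -.97 0 0 0 0 1;-.93 -.97 0 0 0 0 1;-.93 -.97 0 0 0 0 1;-.93 -.97 0 0 0 0 1;-.93 -.97 0 0 0 0 1;-.93 -.97 0 0 0 0 1'
python3 -m jog '-.93 -.97 0 0 0 0 1;-.93 -.97 0 0 0 0 1;-.93 -.97 0 0 0 0 1;-.93 -.97 0 0 0 0 1;-.93 -.97 0 0 0 0 1;-.93 -.97 0 0 0 0 1;-.8 -.8 0 0 0 0 1;-.5 -.5 0 0 0 0 1'
python3 -m jog '0 0 0 0 0 1 1;0 0 0 0 0 1 1;0 0 0 0 0 1 1;0 0 0 0 0 1 1;0 0 0 0 0 1 1;0 0 0 0 0 1 1;0 0 0 0 0 1 1;0 0 0 0 0 1 1'
python3 -m jog '0 0 0 0 0 1 1;0 0 0 0 0 1 1;0 0 0 0 0 .2 1;0 0 0 0 0 0 1;0 0 0 0 0 0 1;0 0 0 0 0 0 1;0 0 0 0 0 0 1;0 0 0 0 0 0 1'
cat >> h.py <<'E'
from scipy.spatial.transform import Rotation as Ro
def st(target=None):
    s=observe();q=np.array(s["ee_rot"]);r=Ro.from_quat(np.r_[q[1:],q[0]]);M=r.as_matrix()
    print("t",round(s["time_s"],2),"pos",s["position"].round(4),"yaw_y",round(np.arctan2(M[1,1],M[0,1]),4),"zaxis",M[:,2].round(3),"F",s["contact_force"].round(1),"w",round(s["width"],3),"g",round(s["gripper_force"],1),"q",s["qpos"].round(2))
    if target is not None: print("tool units",(M.T@(np.array(target)-s["position"])/.025).round(2))
    return s,M
E
python3 - <<'E'
from h import *
import cv2
st([.5403,-.1604,.15])
cv2.imwrite("pics/w1.png",capture("wrist"));print(camera_model("wrist"))
m=camera_model("wrist")
for q in([.5403,-.1604,.1],[.5403,-.1604,.047],[.5556,-.2593,.048],[.4995,-.2484,.052]):
    c=m["camera_matrix"]@(m["R"]@q+m["t"]);print(c[:2]/c[2])
E
```

```text
time_s: 0.77
position: [0.3497, 0.3451, 0.231]
ee_rot: [-0.0, 0.2, 0.98, -0.0]
contact_force: [-0.7, 0.1, -0.1]
width: 1.001
gripper_force: 0.0
time_s: 1.43
position: [0.4449, 0.0939, 0.2312]
ee_rot: [-0.0, 0.2, 0.98, 0.0]
contact_force: [0.2, -0.0, 0.7]
width: 0.997
gripper_force: 0.0
time_s: 2.1
position: [0.5337, -0.1388, 0.2313]
ee_rot: [0.0, 0.201, 0.98, -0.001]
contact_force: [0.7, 0.4, -0.7]
width: 1.002
gripper_force: 0.0
time_s: 2.77
position: [0.5332, -0.1354, 0.231]
ee_rot: [-0.0, 0.567, 0.823, -0.0]
contact_force: [-0.1, 0.1, -0.7]
width: 0.998
gripper_force: 0.0
time_s: 3.43
position: [0.5335, -0.1355, 0.2313]
ee_rot: [-0.0, 0.652, 0.758, -0.0]
contact_force: [0.7, 0.4, -0.0]
width: 1.002
gripper_force: 0.0
t 3.43 pos [ 0.5335 -0.1355  0.2313] yaw_y 0.1499 zaxis [-0. -0. -1.] F [ 0.7  0.4 -0. ] w 1.002 g 0.0 q [-0.61  0.16  0.87  1.74 -0.13  1.3   0.44]
tool units [-1.03  0.12  3.25]
{'camera_matrix': array([[280.14818697,   0.        , 254.16683155],
       [  0.        , 280.14818697, 192.74129916],
       [  0.        ,   0.        ,   1.        ]]), 'R': array([[ 9.88832017e-01,  1.49034355e-01, -5.68471029e-05],
       [ 1.41598433e-01, -9.39376105e-01,  3.12285793e-01],
       [ 4.64879108e-02, -3.08806240e-01, -9.49988200e-01]]), 't': array([-0.50643157, -0.24328622,  0.31382127])}
[257.91226383 207.17856659]
[257.36623639 191.578387  ]
[257.39881857 263.09645579]
[216.08093144 251.96345871]
```

View pics/w1.png

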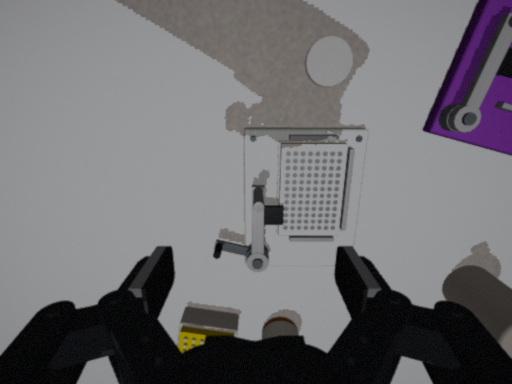

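Pivot at (257,262), post near (259,195) and buffer at (217,250) all match the predictions within a pixel or two. Next I'll descend and close on the post.

```bash
python3 -m jog '-.5 .06 0 0 0 0 1;-.53 .06 0 0 0 0 1;0 0 1 0 0 0 1;0 0 1 0 0 0 1;0 0 1 0 0 0 1;0 0 .6 0 0 0 1;0 0 .4 0 0 0 1;0 0 0 0 0 0 1'
python3 -m jog '0 0 1 0 0 0 1;0 0 .8 0 0 0 1;0 0 .5 0 0 0 1;0 0 .3 0 0 0 1;0 0 .2 0 0 0 1;0 0 .05 0 0 0 1;0 0 0 0 0 0 1;0 0 0 0 0 0 1'
python3 -m jog '0 0 0 0 0 0 .6;0 0 0 0 0 0 .5;0 0 0 0 0 0 .4;0 0 0 0 0 0 .35;0 0 0 0 0 0 .3;0 0 0 0 0 0 .3;0 0 0 0 0 0 .3;0 0 0 0 0 0 .3' 30
python3 - <<'E'
from h import *
import cv2
st([.5403,-.1604,.06])
cv2.imwrite("pics/w2.png",capture("wrist"))
E
```

```text
time_s: 4.15
position: [0.5392, -0.1602, 0.1295]
ee_rot: [-0.001, 0.652, 0.758, -0.001]
contact_force: [-0.9, 0.4, -0.0]
width: 1.001
gripper_force: 0.0
time_s: 4.82
position: [0.5408, -0.1607, 0.0609]
ee_rot: [0.0, 0.653, 0.758, 0.0]
contact_force: [0.2, 0.8, -0.7]
width: 0.997
gripper_force: 0.0
time_s: 5.48
position: [0.5403, -0.1605, 0.0601]
ee_rot: [0.0, 0.653, 0.758, -0.0]
contact_force: [-0.4, 0.4, -0.5]
width: 0.298
gripper_force: 0.0
t 5.48 pos [ 0.5403 -0.1605  0.0601] yaw_y 0.1489 zaxis [-0. -0. -1.] F [-0.4  0.4 -0.5] w 0.298 g 0.0 q [-0.45  0.4   0.8   1.9  -0.34  0.98  0.65]
tool units [0. 0. 0.]
```

View pics/w2.png

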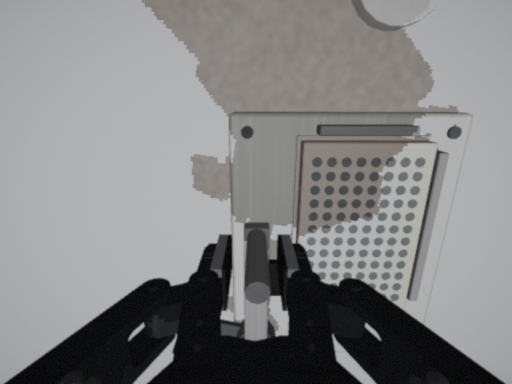

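The post, at (257,262), stands centred between the pads. I'll close on it.

```bash
python3 -m jog '0 0 0 0 0 0 .2;0 0 0 0 0 0 .1;0 0 0 0 0 0 0;0 0 0 0 0 0 0;0 0 0 0 0 0 0;0 0 0 0 0 0 0;0 0 0 0 0 0 0;0 0 0 0 0 0 0' 30
python3 -m jog '0 -.1 0 0 0 -.25 0;0 -.1 0 0 0 -.25 0;0 -.1 0 0 0 -.25 0;0 -.1 0 0 0 -.25 0;0 -.1 0 0 0 -.25 0;0 -.1 0 0 0 -.25 0;0 -.1 0 0 0 -.25 0;0 -.1 0 0 0 -.25 0'
python3 -c "
from h import *
s,M=st();F=M.T@s['contact_force'];print('Ftool',F.round(1));d=s['position']-[.5556,-.2593,0];print(np.hypot(*d[:2]),np.arctan2(-d[0],d[1])-.15)"
```

```text
time_s: 6.2
position: [0.5405, -0.1604, 0.0602]
ee_rot: [0.0, 0.652, 0.758, 0.0]
contact_force: [3.4, 0.2, 0.4]
width: 0.131
gripper_force: 29.3
time_s: 6.87
position: [0.5208, -0.1656, 0.0602]
ee_rot: [0.0, 0.573, 0.82, -0.0]
contact_force: [4.4, -2.7, -2.6]
width: 0.132
gripper_force: 29.3
t 6.87 pos [ 0.5208 -0.1656  0.0602] yaw_y 0.3513 zaxis [ 0. -0. -1.] F [ 4.4 -2.7 -2.6] w 0.132 g 29.3 q [-0.42  0.35  0.77  1.94 -0.3   0.96  0.84]
Ftool [-4.1  3.2  2.6]
0.09998793420463212 0.20580668609136835
```

```bash
cat > p.py <<'E'
from h import *
s,M=st();F=M.T@s['contact_force'];print('Ftool',F.round(1));d=s['position']-[.5556,-.2593,0];print(np.hypot(*d[:2]),np.arctan2(-d[0],d[1])-.15)
E
python3 -m jog '0 -.16 0 0 0 -.4 0;0 -.16 0 0 0 -.4 0;0 -.16 0 0 0 -.4 0;0 -.16 0 0 0 -.4 0;0 -.16 0 0 0 -.4 0;0 -.16 0 0 0 -.4 0;0 -.16 0 0 0 -.4 0;0 -.16 0 0 0 -.4 0'
python3 p.py
python3 -m jog '0 -.16 0 0 0 -.4 0;0 -.16 0 0 0 -.4 0;0 -.16 0 0 0 -.4 0;0 -.16 0 0 0 -.4 0;0 -.1 0 0 0 -.25 0;0 -.1 0 0 0 -.25 0;0 -.1 0 0 0 -.25 0;0 0 0 0 0 0 0'
python3 p.py
```

```text
time_s: 7.53
position: [0.4933, -0.1814, 0.0602]
ee_rot: [0.001, 0.435, 0.901, -0.0]
contact_force: [8.0, -5.7, -8.3]
width: 0.131
gripper_force: 29.2
t 7.53 pos [ 0.4933 -0.1814  0.0602] yaw_y 0.6717 zaxis [ 0.002 -0.002 -1.   ] F [ 8.  -5.7 -8.3] w 0.131 g 29.2 q [-0.36  0.29  0.73  1.99 -0.24  0.94  1.15]
Ftool [-9.4  2.7  8.3]
0.09981058657501368 0.5246747624804193
time_s: 8.2
position: [0.4771, -0.1978, 0.0603]
ee_rot: [0.002, 0.326, 0.945, -0.001]
contact_force: [13.5, -6.5, -12.4]
width: 0.131
gripper_force: 29.2
t 8.2 pos [ 0.4771 -0.1978  0.0603] yaw_y 0.9062 zaxis [ 0.003 -0.002 -1.   ] F [ 13.5  -6.5 -12.4] w 0.131 g 29.2 q [-0.31  0.27  0.7   2.01 -0.21  0.93  1.4 ]
Ftool [-14.6   3.2  12.4]
0.09969348296131689 0.756148646293687
```

Radial and vertical forces are building up from chord errors in the path. I'll relax inward before looking for the stop.

```bash
python3 -m jog '-.01 0 0 0 0 0 0;-.01 0 0 0 0 0 0;-.01 0 0 0 0 0 0;-.01 0 0 0 0 0 0;-.01 0 0 0 0 0 0;0 0 0 0 0 0 0;0 0 0 0 0 0 0;0 0 0 0 0 0 0'
python3 p.py
python3 -m jog '0 0 .01 0 0 0 0;0 0 .01 0 0 0 0;0 0 .01 0 0 0 0;0 0 .01 0 0 0 0;0 0 0 0 0 0 0;0 0 0 0 0 0 0;0 0 0 0 0 0 0;0 0 0 0 0 0 0'
python3 p.py
```

```text
time_s: 8.87
position: [0.4775, -0.1974, 0.0602]
ee_rot: [0.001, 0.327, 0.945, -0.0]
contact_force: [7.1, -2.4, -5.6]
width: 0.131
gripper_force: 29.9
t 8.87 pos [ 0.4775 -0.1974  0.0602] yaw_y 0.9052 zaxis [ 0.001 -0.001 -1.   ] F [ 7.1 -2.4 -5.6] w 0.131 g 29.9 q [-0.3   0.27  0.69  2.01 -0.21  0.94  1.4 ]
Ftool [-7.1  2.5  5.6]
0.09965459762217838 0.7510291532306285
time_s: 9.53
position: [0.4776, -0.1971, 0.0599]
ee_rot: [0.001, 0.327, 0.945, 0.0]
contact_force: [3.1, 0.2, 7.8]
width: 0.125
gripper_force: 31.2
t 9.53 pos [ 0.4776 -0.1971  0.0599] yaw_y 0.9049 zaxis [ 0.002  0.    -1.   ] F [3.1 0.2 7.8] w 0.125 g 31.2 q [-0.3   0.27  0.69  2.01 -0.21  0.94  1.4 ]
Ftool [-2.4  2.1 -7.8]
0.09973998431249559 0.7478299933673276
```

```bash
python3 -m jog '0 -.08 -.02 0 0 -.2 0;0 -.08 0 0 0 -.2 0;0 -.08 0 0 0 -.2 0;0 -.08 0 0 0 -.2 0;0 -.08 0 0 0 -.2 0;0 0 0 0 0 0 0;0 0 0 0 0 0 0;0 0 0 0 0 0 0'
python3 p.py
python3 -m jog '0 -.06 0 0 0 -.15 0;0 -.06 0 0 0 -.15 0;0 -.06 0 0 0 -.15 0;0 0 0 0 0 0 0;0 0 0 0 0 0 0;0 0 0 0 0 0 0;0 0 0 0 0 0 0;0 0 0 0 0 0 0'
python3 p.py
```

```text
time_s: 10.2
position: [0.4718, -0.2054, 0.06]
ee_rot: [0.001, 0.279, 0.96, 0.0]
contact_force: [6.2, -0.4, 1.0]
width: 0.126
gripper_force: 30.5
t 10.2 pos [ 0.4718 -0.2054  0.06  ] yaw_y 1.0051 zaxis [ 0.002 -0.    -1.   ] F [ 6.2 -0.4  1. ] w 0.126 g 30.5 q [-0.28  0.26  0.68  2.01 -0.2   0.93  1.52]
Ftool [-5.5  3.  -1. ]
0.09965221367891072 0.8493932880932952
time_s: 10.87
position: [0.4695, -0.2091, 0.06]
ee_rot: [0.001, 0.257, 0.966, 0.0]
contact_force: [6.2, -0.5, 1.0]
width: 0.132
gripper_force: 30.5
t 10.87 pos [ 0.4695 -0.2091  0.06  ] yaw_y 1.0503 zaxis [ 0.002 -0.    -1.   ] F [ 6.2 -0.5  1. ] w 0.132 g 30.5 q [-0.26  0.26  0.68  2.01 -0.2   0.93  1.57]
Ftool [-5.6  2.6 -1. ]
0.09962957190583241 0.8930451636634947
```

```bash
python3 -m jog '-.01 -.04 0 0 0 -.1 0;0 -.04 0 0 0 -.1 0;0 -.04 0 0 0 -.1 0;0 0 0 0 0 0 0;0 0 0 0 0 0 0;0 0 0 0 0 0 0;0 0 0 0 0 0 0;0 0 0 0 0 0 0'
python3 p.py
python3 -m jog '0 -.04 0 0 0 -.1 0;0 -.04 0 0 0 -.1 0;0 0 0 0 0 0 0;0 0 0 0 0 0 0;0 0 0 0 0 0 0;0 0 0 0 0 0 0;0 0 0 0 0 0 0;0 0 0 0 0 0 0'
python3 p.py
```

```text
time_s: 11.53
position: [0.4681, -0.2117, 0.06]
ee_rot: [0.001, 0.243, 0.97, 0.0]
contact_force: [5.8, 0.1, 2.4]
width: 0.125
gripper_force: 30.6
t 11.53 pos [ 0.4681 -0.2117  0.06  ] yaw_y 1.0803 zaxis [ 0.001  0.    -1.   ] F [5.8 0.1 2.4] w 0.125 g 30.6 q [-0.26  0.26  0.67  2.01 -0.2   0.93  1.6 ]
Ftool [-5.1  2.8 -2.4]
0.09962302155540911 0.9226355743564886
time_s: 12.2
position: [0.4672, -0.2134, 0.06]
ee_rot: [0.001, 0.233, 0.972, 0.0]
contact_force: [5.4, 0.5, 1.7]
width: 0.125
gripper_force: 30.6
t 12.2 pos [ 0.4672 -0.2134  0.06  ] yaw_y 1.1004 zaxis [ 0.001  0.    -1.   ] F [5.4 0.5 1.7] w 0.125 g 30.6 q [-0.25  0.26  0.67  2.01 -0.2   0.93  1.62]
Ftool [-4.6  2.9 -1.7]
0.09959681965536805 0.9418112752062261
```

```bash
python3 -m jog '0 -.04 0 0 0 -.1 0;0 -.04 0 0 0 -.1 0;0 0 0 0 0 0 0;0 0 0 0 0 0 0;0 0 0 0 0 0 0;0 0 0 0 0 0 0;0 0 0 0 0 0 0;0 0 0 0 0 0 0'
python3 p.py
python3 -m jog '0 -.04 0 0 0 -.1 0;0 -.04 0 0 0 -.1 0;0 0 0 0 0 0 0;0 0 0 0 0 0 0;0 0 0 0 0 0 0;0 0 0 0 0 0 0;0 0 0 0 0 0 0;0 0 0 0 0 0 0'
python3 p.py
```

```text
time_s: 12.87
position: [0.4663, -0.2152, 0.06]
ee_rot: [0.001, 0.223, 0.975, 0.0]
contact_force: [5.6, 0.6, 2.1]
width: 0.133
gripper_force: 30.6
t 12.87 pos [ 0.4663 -0.2152  0.06  ] yaw_y 1.1204 zaxis [ 0.001  0.    -1.   ] F [5.6 0.6 2.1] w 0.133 g 30.6 q [-0.24  0.26  0.67  2.01 -0.2   0.93  1.65]
Ftool [-4.8  3.  -2.1]
0.09958678934933404 0.9619156156143248
time_s: 13.53
position: [0.4655, -0.217, 0.06]
ee_rot: [0.001, 0.214, 0.977, 0.0]
contact_force: [5.4, 0.7, 2.1]
width: 0.127
gripper_force: 30.6
t 13.53 pos [ 0.4655 -0.217   0.06  ] yaw_y 1.1404 zaxis [ 0.001  0.    -1.   ] F [5.4 0.7 2.1] w 0.127 g 30.6 q [-0.24  0.26  0.66  2.01 -0.2   0.93  1.67]
Ftool [-4.6  2.9 -2.1]
0.09959147265189605 0.9817158843165529
```

```bash
python3 -m jog '0 -.04 0 0 0 -.1 0;0 -.04 0 0 0 -.1 0;0 0 0 0 0 0 0;0 0 0 0 0 0 0;0 0 0 0 0 0 0;0 0 0 0 0 0 0;0 0 0 0 0 0 0;0 0 0 0 0 0 0'
python3 p.py
python3 -m jog '0 -.04 0 0 0 -.1 0;0 -.04 0 0 0 -.1 0;0 0 0 0 0 0 0;0 0 0 0 0 0 0;0 0 0 0 0 0 0;0 0 0 0 0 0 0;0 0 0 0 0 0 0;0 0 0 0 0 0 0'
python3 p.py
```

```text
time_s: 14.2
position: [0.4647, -0.2188, 0.06]
ee_rot: [0.001, 0.204, 0.979, 0.0]
contact_force: [5.3, 1.3, 1.9]
width: 0.127
gripper_force: 30.6
t 14.2 pos [ 0.4647 -0.2188  0.06  ] yaw_y 1.1604 zaxis [ 0.002  0.    -1.   ] F [5.3 1.3 1.9] w 0.127 g 30.6 q [-0.23  0.26  0.66  2.01 -0.2   0.93  1.69]
Ftool [-4.4  3.3 -1.8]
0.09954084826264477 1.0012688171528652
time_s: 14.87
position: [0.4639, -0.2205, 0.06]
ee_rot: [0.001, 0.194, 0.981, 0.0]
contact_force: [5.8, 0.8, 2.1]
width: 0.131
gripper_force: 30.6
t 14.87 pos [ 0.4639 -0.2205  0.06  ] yaw_y 1.1805 zaxis [ 0.001  0.    -1.   ] F [5.8 0.8 2.1] w 0.131 g 30.6 q [-0.23  0.26  0.66  2.01 -0.2   0.93  1.72]
Ftool [-5.1  2.9 -2.1]
0.09959014270559348 1.0209617642542836
```

```bash
python3 -m jog '0 -.04 0 0 0 -.1 0;0 -.04 0 0 0 -.1 0;0 0 0 0 0 0 0;0 0 0 0 0 0 0;0 0 0 0 0 0 0;0 0 0 0 0 0 0;0 0 0 0 0 0 0;0 0 0 0 0 0 0'
python3 p.py
python3 -m jog '0 -.04 0 0 0 -.1 0;0 -.04 0 0 0 -.1 0;0 0 0 0 0 0 0;0 0 0 0 0 0 0;0 0 0 0 0 0 0;0 0 0 0 0 0 0;0 0 0 0 0 0 0;0 0 0 0 0 0 0'
python3 p.py; python3 -c "
from h import *
import cv2
cv2.imwrite('pics/w3.png',capture('wrist'))
t=capture('top');cv2.imwrite('pics/t3.png',cv2.resize(t[160:260,270:380],(660,600),interpolation=2))"
```

```text
time_s: 15.53
position: [0.4631, -0.2224, 0.06]
ee_rot: [0.001, 0.184, 0.983, 0.0]
contact_force: [6.0, 2.2, 1.3]
width: 0.131
gripper_force: 30.6
t 15.53 pos [ 0.4631 -0.2224  0.06  ] yaw_y 1.2004 zaxis [ 0.002  0.    -1.   ] F [6.  2.2 1.3] w 0.131 g 30.6 q [-0.22  0.26  0.66  2.01 -0.19  0.93  1.74]
Ftool [-4.8  4.3 -1.3]
0.09955528594634706 1.040979180733499
time_s: 16.2
position: [0.4624, -0.2242, 0.06]
ee_rot: [0.001, 0.174, 0.985, 0.0]
contact_force: [5.4, 0.8, 2.3]
width: 0.131
gripper_force: 30.6
t 16.2 pos [ 0.4624 -0.2242  0.06  ] yaw_y 1.2204 zaxis [ 0.002  0.    -1.   ] F [5.4 0.8 2.3] w 0.131 g 30.6 q [-0.21  0.26  0.65  2.01 -0.19  0.93  1.76]
Ftool [-4.8  2.6 -2.3]
0.099545340345213 1.0606748951917753
```

View pics/w3.png

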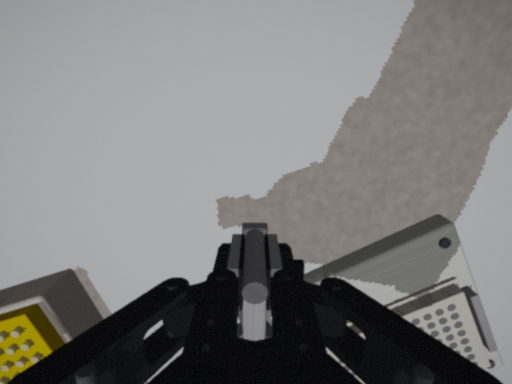

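The wrist view shows the post held at (255,265), with the buffer hidden behind the gripper. I'll keep feeling for the stop in small steps.

```bash
python3 -m jog '0 -.04 0 0 0 -.1 0;0 -.04 0 0 0 -.1 0;0 0 0 0 0 0 0;0 0 0 0 0 0 0;0 0 0 0 0 0 0;0 0 0 0 0 0 0;0 0 0 0 0 0 0;0 0 0 0 0 0 0'
python3 p.py
python3 -m jog '0 -.04 0 0 0 -.1 0;0 -.04 0 0 0 -.1 0;0 0 0 0 0 0 0;0 0 0 0 0 0 0;0 0 0 0 0 0 0;0 0 0 0 0 0 0;0 0 0 0 0 0 0;0 0 0 0 0 0 0'
python3 p.py
```

```text
time_s: 16.97
position: [0.4619, -0.2257, 0.06]
ee_rot: [0.001, 0.164, 0.986, 0.0]
contact_force: [6.1, 2.4, 2.4]
width: 0.13
gripper_force: 30.6
t 16.97 pos [ 0.4619 -0.2257  0.06  ] yaw_y 1.2407 zaxis [ 0.002  0.001 -1.   ] F [6.1 2.4 2.4] w 0.13 g 30.6 q [-0.21  0.26  0.65  2.01 -0.19  0.93  1.79]
Ftool [-5.   4.2 -2.4]
0.09953116067723738 1.0765678318735308
time_s: 17.63
position: [0.4617, -0.2262, 0.06]
ee_rot: [0.001, 0.154, 0.988, 0.001]
contact_force: [7.7, 8.2, 2.7]
width: 0.134
gripper_force: 30.8
t 17.63 pos [ 0.4617 -0.2262  0.06  ] yaw_y 1.2617 zaxis [ 0.002  0.002 -1.   ] F [7.7 8.2 2.7] w 0.134 g 30.8 q [-0.2   0.26  0.65  2.01 -0.19  0.93  1.81]
Ftool [-4.8 10.1 -2.7]
0.09958816194666227 1.0815567776071464
```

View pics/t3.png

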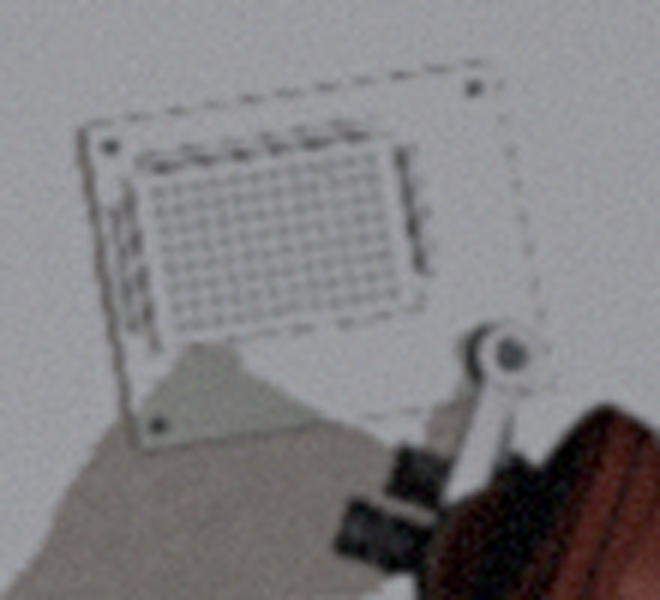

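The arm stopped advancing at about 1.08 rad and the tangential force jumped from about 3 to 10 N, so this is the stop. I'll press slightly more, settle and check.

```bash
python3 -m jog '0 -.02 0 0 0 0 0;0 0 0 0 0 0 0;0 0 0 0 0 0 0;0 0 0 0 0 0 0;0 0 0 0 0 0 0;0 0 0 0 0 0 0;0 0 0 0 0 0 0;0 0 0 0 0 0 0'
python3 p.py
python3 -m jog '0 0 0 0 0 0 0;0 0 0 0 0 0 0;0 0 0 0 0 0 0;0 0 0 0 0 0 0;0 0 0 0 0 0 0;0 0 0 0 0 0 0;0 0 0 0 0 0 0;0 0 0 0 0 0 0'
python3 p.py
```

```text
time_s: 18.3
position: [0.4617, -0.2262, 0.06]
ee_rot: [0.001, 0.154, 0.988, 0.002]
contact_force: [7.2, 9.7, 3.2]
width: 0.134
gripper_force: 31.0
t 18.3 pos [ 0.4617 -0.2262  0.06  ] yaw_y 1.2621 zaxis [ 0.002  0.003 -1.   ] F [7.2 9.7 3.2] w 0.134 g 31.0 q [-0.2   0.26  0.65  2.01 -0.2   0.93  1.81]
Ftool [-4.  11.4 -3.2]
0.0995548051456105 1.0823649337954935
time_s: 18.97
position: [0.4616, -0.2263, 0.06]
ee_rot: [0.001, 0.154, 0.988, 0.002]
contact_force: [7.9, 9.6, 3.5]
width: 0.131
gripper_force: 31.0
t 18.97 pos [ 0.4616 -0.2263  0.06  ] yaw_y 1.262 zaxis [ 0.002  0.003 -1.   ] F [7.9 9.6 3.5] w 0.131 g 31.0 q [-0.2   0.26  0.65  2.01 -0.2   0.93  1.81]
Ftool [-4.6 11.5 -3.5]
0.09960320126594448 1.0827480544288866
```

Steady, with about 11.5 N at the post, of which roughly 8 N is beyond the spring. I'll hand in.

```bash
python3 -c "from plant import job_done;print(job_done())"
```

```text
the job is handed in; nothing more can be done
None
```

I swung the loaded nest's clamp arm out to its rubber stop, met at about 1.08 rad, and handed the job in with the post still gripped and pressed at about 11.5 N; the hand-in returned no verdict.

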